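# Centre the egg cup on its little stand

## Task

The blue egg cup with its boiled egg has been set down over the edge of its small marble serving stand. With light taps or nudges of the fingertips, slide it to the middle so that its foot stands wholly inside the brass ring, upright and with the egg still in it, then take the fingers away. Do not grip, lift or tip the cup, push it gently, and leave the stand, the spice jar, the pepper mill and the glass where they are.

Things in the scene. Friction and masses are not known exactly. Their poses are not given: they have to be found in the camera images.
- stand: Small footed serving stand, loose but heavy (0.9 kg): a flat round marble plate 104 mm across and 12 mm thick without any raised rim, top 50 mm above the worktop, on a slimmer dark wooden foot 80 mm across at the bottom. Flush brass ring inlaid in the top, concentric with the plate, 68 mm inside and 74 mm outside diameter. Origin: centre of the underside, z up.
- stand_center (a point): Centre of the stand's top face, and of its brass ring; z up.
- egg_cup: Blue ceramic egg cup, loose, about 90 g, 30 mm tall. Round: the foot is a disc 56 mm across with an upright edge 10 mm high (much its widest part), then a waist 24 mm across, then a bowl 43 mm across at the rim. It stands on the stand's plate 24 to 33 mm off the centre, overhanging the plate's edge a little. Pushed low, at the foot, it slides without tipping; pushed high it can tip. Origin: centre of the foot's underside, z up.
- egg: Brown egg, about 55 g, 40 mm across and 48 mm long, resting loosely point up in the cup's bowl; its top is about 68 mm above the underside of the cup. It wobbles and can fall out: while the fingertips touch the foot of the cup, keep the rest of the gripper off it (lean the fingers so that the hand stays outward, or use the outside of one opened finger). Origin: lowest point of the egg, z up along it.
- egg_center (a point): Middle of the egg, 20 mm above its lowest point; about 40 mm above the underside of the cup when seated.
- spice_jar: Spice jar with mustard-coloured cap, 42 mm across, 106 mm tall, loose bystander. Origin: centre of the underside. The three bystanders stand about 15 to 17 cm from the stand's centre, on the side opposite to where the cup overhangs.
- pepper_mill: Wooden pepper mill, 58 mm across, 170 mm tall, loose bystander. Origin: centre of the underside.
- tumbler: Teal glass tumbler, 77 mm across, 106 mm tall, loose bystander. Origin: centre of the underside.

How it is judged:
By the outcome, as a careful person would: the job done as asked, in the order asked, and still so for the second after the job is handed in, with the robot touching nothing.
It also fails if it takes over 54 s, if anything falls off the work surface, if the arm or the gripper's body presses on something with over 40 N, if the wrist force passes 120 N, or if a joint passes its speed limit or range.

## Robot

A 7-joint arm with a two-finger parallel gripper is mounted at the origin on the work surface; the furniture and walls round the work are solid. World frame = base frame: x ahead of the robot, y to its left, z up, the work surface at z = 0. Lengths are in mm, angles in rad, forces in N, time in s.
With the tool pointing down it reaches from about 350 to 900 mm from the base axis. Payload 19.9 kg.
Tool frame: the origin (TCP) lies midway between the tips of the shut fingers; the grasp point (between the pads) lies 19 mm behind it; z points along the fingers, y is the line along which they close (so a half turn about z gives the same grasp; the last joint's range is limited). The gripper opens to 94 mm and grips with 3 to 60 N. Pads are 16 mm wide; open, the fingers measure 119 mm over their backs; the gripper's body (75 mm by 177 mm) begins 78 mm behind the grasp point.
Start: joints at [1.129, 0.417, -0.01, 1.614, 0.005, 1.111, -0.053], TCP at [243.26, -575.69, 170.325] pointing down, gripper open.
Joint ranges: [-2.81, 2.81], [-0.39, 2.02], [-1.27, 1.25], [0.06, 2.57], [-1.19, 4.33], [0.19, 2], [-2.82, 2.82]. Speed limits (rad/s): [1.89, 1.89, 2.39, 2.39, 3.01, 3.01, 3.01].

## Interface

Orientations are given as a unit quaternion [x, y, z, w].
In Python, from bench import r, get_image, camera_info, spotter gives the robot as it stands.
- The arm moves only by the tool arm_command, never from a script. Its argument "targets" is a list of rows, each an object of numbers: "tx", "ty", "tz": the shift along the tool's x, y, z scaled (see below); "ax", "ay", "az": the turn, a rotation vector about the tool's x, y, z scaled (see below); "claw": the opening, from -1 (shut) to 1 (fully open), so that 0 is half open. A call has 1 to 8 rows; each row shifts and turns the commanded pose from where the row before left it, along the tool's axes as they then stand; what a row does not reach is not made up. The controller multiplies each number of a shift by 0.05 m and each number of a turn by 90 degrees. A row lasts 1/8 s, in which the tool goes at most 62.5 mm and 10.7 degrees, less where a joint would pass 70% of its speed; a pose out of reach is approached as far as the arm can. A call with a number of a shift or a turn outside -1 to 1 is refused whole. A call with a gripper value outside its range is refused whole. The fingers move at their own pace and stop on an object; "squeeze" is the grip in N (left out, the last holds). Time passes only in rows, so rows that do not move let the fingers close. It gives the time, the measured TCP pose, the force, the opening and the grip force at its end, in the units of the state.
- r.sense(): the state, without advancing time (a new reading comes with each control period).
- get_image(name): name is "scene" or "top" or "wrist"; returns the picture (400x640x3 uint8, red, green, blue); there is no depth.
- camera_info(name): a dict with "intrinsics" (3x3 intrinsics, pixels), "R" (3x3) and "t" (3): a world point X has camera coordinates R X + t; the wrist camera has in their place "mount" (4x4, takes a point from camera to tool coordinates, whose origin is the TCP and whose axes are the flange's). Camera axes: x right, y down, z forward; pixel columns grow to the right and rows downward; lengths in mm; the calibration is good to about 2 mm. A picture is of the moment at which its call begins: read the wrist's pose just before it. camera_info takes no time and is no camera call.
- r.finish_job(): hands the job in; it is judged then, once.
Trained networks look in the newest picture that a camera, given by its name, has taken for a name from the list of things; names that differ only in an ending like _2 or _b are one class to them, and where a whole thing is asked for, a point or a joint stands for the part that bears it (a point fixed in the world has none). Each returns a list of dicts, best first, with "confidence" (0 to 1); they miss things now and then, are a little off and sometimes report something else, mostly with a low value. They report only what shows in the picture. A call takes as long as a camera call.
- spotter.look_for(camera, label): "centre" ([column, row] in pixels, amid what is visible of it).
- spotter.cut_out(camera, label): "region" (400x640 bool, what is visible of it) and "centre" ([column, row] in pixels, amid what is visible of it).
- spotter.mark_of(camera, label): "centre" ([column, row] in pixels: a listed point, or the origin of a listed thing).
The state is a dict: "t": time; "q": joint angles; "joint_velocities": joint speeds; "joint_torque": joint torques, N m; "tool_pos": TCP position; "ee_rot": TCP orientation; "force": force on the tool from outside, world axes, zero at the start; "torque": the same for the moment, N m; "finger_gap": opening from 0.0 (shut) to 1.0 (fully open); "gripper_force": force on a finger pad.
Only numpy, scipy, OpenCV 4.12 (cv2) and the standard library are available. Lean on these libraries where they do the work, as an engineer would, in place of code of your own. Each camera call takes 0.05 s, during which the arm holds its last target. There are 200 camera calls.

## Working session

There is one attempt and no reset: what is moved stays moved. The work goes in short steps, Python scripts to look and compute and a tool call to move; the robot and the scene stay as the last step left them, time stands still between calls to the robot, and variables do not carry over. Pictures are saved under pics/ and viewed, at most 10 in all, crops included, and the job is handed in when it is done.

Besides the shell and the picture viewer there is one more tool, called after "Call:" as name(argument=value, ...), one argument or row to a line, values as JSON. arm_command: Moves the arm, as the interface text tells. Shifts and turns lie within -1 to 1; 1 stands for 0.05 m of shift or 90 degrees of turn. Its arguments: {"type":"object","properties":{"targets":{"type":"array","items":{"type":"object","properties":{"tx":{"type":"number"},"ty":{"type":"number"},"tz":{"type":"number"},"ax":{"type":"number"},"ay":{"type":"number"},"az":{"type":"number"},"claw":{"type":"number"}}}},"squeeze":{"type":"number"}},"required":["targets"]}

```bash
mkdir -p pics; cat > h.py <<'E'
import numpy as np, cv2
from bench import r, get_image, camera_info, spotter
from scipy.spatial.transform import Rotation as Ro
def cam(n):
    c=camera_info(n); return np.array(c["intrinsics"]),np.array(c["R"]),np.array(c["t"])
def at_z(n,px,z):
    K,R,t=cam(n); d=R.T@np.linalg.solve(K,[px[0],px[1],1]); o=-R.T@t
    return o+d*(z-o[2])/d[2]
def proj(n,X):
    K,R,t=cam(n); p=K@(R@np.array(X,float)+t); return p[:2]/p[2]
E
python3 - <<'E'
from h import *
a=get_image("scene");b=get_image("top")
cv2.imwrite("pics/a.png",np.vstack([a,b])[:,:,::-1][::1] if 0 else a[:,:,::-1]);cv2.imwrite("pics/b.png",b[:,:,::-1])
Z={"stand_center":50,"egg_cup":50,"egg_center":90,"spice_jar":0,"pepper_mill":0,"tumbler":0,"stand":0}
for n in("scene","top"):
    print(n,-cam(n)[1].T@cam(n)[2])
    for l,z in Z.items():
        for m in spotter.mark_of(n,l)[:1]: print(l,np.round(m["centre"]),round(m["confidence"],2),at_z(n,m["centre"],z).round(1))
s=r.sense();print(s["t"],s["tool_pos"],s["ee_rot"],Ro.from_quat(s["ee_rot"]).as_matrix().round(2),s["force"])
E
```

```text
scene [ 188.93737874 -183.50410085  705.60352792]
stand_center [327. 225.] 0.96 [574.5 176.9  50. ]
egg_cup [318. 233.] 0.55 [547.3 175.1  50. ]
egg_center [312. 221.] 0.77 [538.  183.4  90. ]
spice_jar [320. 188.] 0.96 [677.  299.7   0. ]
pepper_mill [356. 196.] 0.72 [723.2 219.    0. ]
tumbler [391. 229.] 0.89 [702.4  93.2   0. ]
stand [322. 242.] 0.68 [563.5 177.5   0. ]
top [449.34950315 220.80392756 931.11226969]
stand_center [326. 208.] 0.9 [572.3 180.4  50. ]
egg_cup [329. 221.] 0.65 [546.1 173.4  50. ]
egg_center [330. 218.] 0.73 [547.1 172.9  90. ]
spice_jar [271. 165.] 0.78 [678.4 300.5   0. ]
pepper_mill [309. 145.] 0.67 [724.4 215.9   0. ]
tumbler [364. 155.] 0.69 [703.2  89.6   0. ]
stand [326. 215.] 0.84 [563.6 176.9   0. ]
0.8 [ 243.26299755 -575.72578077  170.35984783] [ 9.80088669e-01  1.98560322e-01 -1.51727537e-05  1.99709827e-06] [[ 0.92  0.39 -0.  ]
 [ 0.39 -0.92 -0.  ]
 [-0.   -0.   -1.  ]] [ 0.59102512  0.2226883  -0.1431473 ]
```

View pics/a.png

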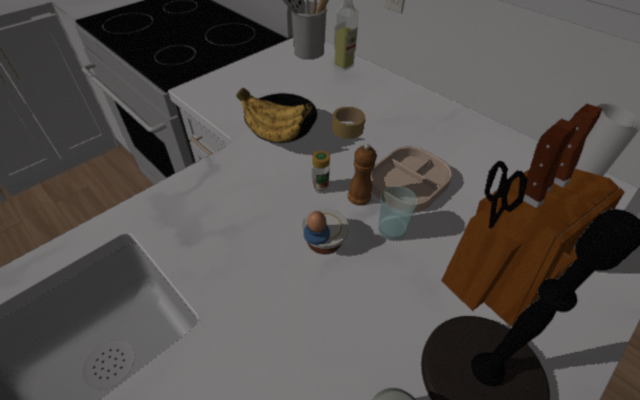

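View pics/b.png

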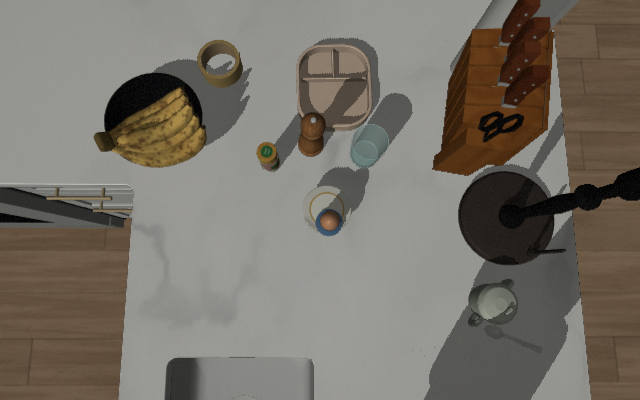

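The scene view shows the cup at (318,235), overhanging the near-left part of the plate at (327,232). The top view agrees, with the cup at (329,221) and the ring centre at (326,208). A tall black object stands near (512,215) in the top view, so I need to locate it before choosing a path.

```bash
python3 - <<'E'
from h import *
# tall black object: disc centre and top; teapot/cup at (495,300) top view
print("disc",at_z("top",(506,218),0),at_z("scene",(484,378),0))
for z in(0,50,100,150): print(z,at_z("top",(506,218),z).round(),at_z("scene",(484,378),z).round(),"mug",at_z("top",(495,300),z).round(),at_z("scene",(395,398),z).round())
for z in(100,200,300,400): print(z,"head?",at_z("scene",(610,240),z).round(),at_z("top",(588,197),z).round())
s=r.sense();R=Ro.from_quat(s["ee_rot"]).as_matrix()
d=R.T@(np.array([440,147,250])-s["tool_pos"]);print("d tool",d.round(),d/50)
E
```

```text
disc [ 558.7105882  -227.07363179    0.        ] [ 560.55492662 -225.5202866     0.        ]
0 [ 559. -227.    0.] [ 561. -226.    0.] mug [ 380. -190.    0.] [ 423. -138.    0.]
50 [ 553. -203.   50.] [ 534. -223.   50.] mug [ 383. -167.   50.] [ 407. -141.   50.]
100 [ 547. -179.  100.] [ 508. -220.  100.] mug [ 387. -145.  100.] [ 390. -145.  100.]
150 [ 541. -155.  150.] [ 482. -217.  150.] mug [ 391. -123.  150.] [ 373. -148.  150.]
100 head? [ 916. -257.  100.] [ 590. -351.  100.]
200 head? [ 796. -245.  200.] [ 573. -282.  200.]
300 head? [ 676. -233.  300.] [ 556. -213.  300.]
400 head? [ 556. -220.  400.] [ 539. -144.  400.]
d tool [ 463. -589.  -80.] [  9.2503195  -11.78329196  -1.59306063]
```

Call:
arm_command(
  targets=[
    {"tz": -0.8, "claw": -0.45},
    {"tz": -0.8, "claw": -0.45},
    {"tx": 0.6, "ty": -0.76, "claw": -0.45},
    {"tx": 0.66, "ty": -0.84, "claw": -0.45},
    {"tx": 0.66, "ty": -0.84, "claw": -0.45},
    {"tx": 0.66, "ty": -0.84, "claw": -0.45},
    {"tx": 0.66, "ty": -0.84, "claw": -0.45},
    {"tx": 0.66, "ty": -0.84, "claw": -0.45},
  ],
)

```text
schema error: expected keys tx, ty, tz, ax, ay, az, claw
```

Call:
arm_command(
  targets=[
    {"tx": 0.66, "ty": -0.84, "claw": -0.45},
    {"tx": 0.66, "ty": -0.84, "claw": -0.45},
    {"tx": 0.66, "ty": -0.84, "claw": -0.45},
    {"tx": 0.66, "ty": -0.84, "claw": -0.45},
    {"tx": 0.66, "ty": -0.84, "claw": -0.45},
    {"tx": 0.66, "ty": -0.84, "claw": -0.45},
    {"tx": 0.66, "ty": -0.84, "claw": -0.45},
    {"tx": 0.66, "ty": -0.84, "claw": -0.45},
  ],
)

```text
schema error: expected keys tx, ty, tz, ax, ay, az, claw
```

Call:
arm_command(
  targets=[
    {"tx": 0, "ty": 0, "tz": -0.8, "ax": 0, "ay": 0, "az": 0, "claw": -0.45},
    {"tx": 0, "ty": 0, "tz": -0.8, "ax": 0, "ay": 0, "az": 0, "claw": -0.45},
    {"tx": 0.6, "ty": -0.76, "tz": 0, "ax": 0, "ay": 0, "az": 0, "claw": -0.45},
    {"tx": 0.66, "ty": -0.84, "tz": 0, "ax": 0, "ay": 0, "az": 0, "claw": -0.45},
    {"tx": 0.66, "ty": -0.84, "tz": 0, "ax": 0, "ay": 0, "az": 0, "claw": -0.45},
    {"tx": 0.66, "ty": -0.84, "tz": 0, "ax": 0, "ay": 0, "az": 0, "claw": -0.45},
    {"tx": 0.66, "ty": -0.84, "tz": 0, "ax": 0, "ay": 0, "az": 0, "claw": -0.45},
    {"tx": 0.66, "ty": -0.84, "tz": 0, "ax": 0, "ay": 0, "az": 0, "claw": -0.45},
  ],
)

```text
t: 1.8
tool_pos: [326.6, -269.7, 250.5]
ee_rot: [0.98, 0.199, 0.0, 0.0]
force: [1.4, -0.3, -0.5]
finger_gap: 0.279
gripper_force: 0.0
```

Call:
arm_command(
  targets=[
    {"tx": 0.66, "ty": -0.84, "tz": 0, "ax": 0, "ay": 0, "az": 0, "claw": -0.45},
    {"tx": 0.66, "ty": -0.84, "tz": 0, "ax": 0, "ay": 0, "az": 0, "claw": -0.45},
    {"tx": 0.66, "ty": -0.84, "tz": 0, "ax": 0, "ay": 0, "az": 0, "claw": -0.45},
    {"tx": 0.66, "ty": -0.84, "tz": 0, "ax": 0, "ay": 0, "az": 0, "claw": -0.45},
    {"tx": 0.66, "ty": -0.84, "tz": 0, "ax": 0, "ay": 0, "az": 0, "claw": -0.45},
    {"tx": 0.66, "ty": -0.84, "tz": 0, "ax": 0, "ay": 0, "az": 0, "claw": -0.45},
    {"tx": 0.66, "ty": -0.84, "tz": 0, "ax": 0, "ay": 0, "az": 0.05, "claw": -0.45},
    {"tx": 0, "ty": 0, "tz": 0, "ax": 0, "ay": 0.1, "az": 0, "claw": -0.45},
  ],
)

```text
t: 2.8
tool_pos: [425.9, 93.8, 248.0]
ee_rot: [0.984, 0.159, 0.075, -0.017]
force: [-0.1, -0.3, 1.1]
finger_gap: 0.274
gripper_force: 0.0
```

```bash
cat >> h.py <<'E'
def wcam():
    s=r.sense(); c=camera_info("wrist"); M=np.array(c["mount"]); T=np.eye(4)
    T[:3,:3]=Ro.from_quat(s["ee_rot"]).as_matrix(); T[:3,3]=s["tool_pos"]
    return np.array(c["intrinsics"]),T@M
def w_at_z(W,px,z):
    K,T=W; d=T[:3,:3]@np.linalg.solve(K,[px[0],px[1],1]); o=T[:3,3]; return o+d*(z-o[2])/d[2]
E
python3 - <<'E'
from h import *
W=wcam(); a=get_image("wrist"); cv2.imwrite("pics/c.png",a[:,:,::-1])
for l,z in {"stand_center":50,"egg_cup":50,"egg_center":90}.items():
    for m in spotter.mark_of("wrist",l)[:1]: print(l,np.round(m["centre"]),round(m["confidence"],2),w_at_z(W,m["centre"],z).round(1))
print(W[1].round(2)); s=r.sense(); print(s["t"],s["tool_pos"],Ro.from_quat(s["ee_rot"]).as_matrix().round(3))
E
```

```text
stand_center [291.  64.] 0.95 [573.6 174.5  50. ]
egg_cup [283.  86.] 0.78 [547. 176.  50.]
egg_center [280.  79.] 0.65 [544.4 173.3  90. ]
[[ 3.1000e-01 -9.5000e-01 -7.0000e-02  4.5735e+02]
 [-9.5000e-01 -3.1000e-01 -1.0000e-02  1.0279e+02]
 [-1.0000e-02  7.0000e-02 -1.0000e+00  4.6994e+02]
 [ 0.0000e+00  0.0000e+00  0.0000e+00  1.0000e+00]]
3.0 [424.47511781  88.86941956 250.86103034] [[ 0.937  0.315  0.149]
 [ 0.312 -0.949  0.048]
 [ 0.157  0.002 -0.988]]
```

View pics/c.png

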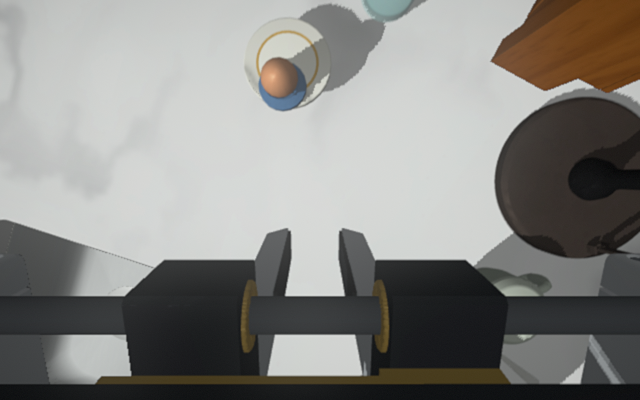

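Call:
arm_command(
  targets=[
    {"tx": 0.37, "ty": -0.41, "tz": 0.8, "ax": 0, "ay": 0, "az": 0, "claw": -0.45},
    {"tx": 0.37, "ty": -0.41, "tz": 0.8, "ax": 0, "ay": 0, "az": 0, "claw": -0.45},
    {"tx": 0.36, "ty": -0.4, "tz": 0.8, "ax": 0, "ay": 0, "az": 0, "claw": -0.45},
    {"tx": 0, "ty": 0, "tz": 0, "ax": -0.017, "ay": 0.06, "az": 0.1, "claw": -0.45},
    {"tx": 0, "ty": 0, "tz": 0, "ax": 0, "ay": 0, "az": 0, "claw": -0.45},
    {"tx": 0, "ty": 0, "tz": 0, "ax": 0, "ay": 0, "az": 0, "claw": -0.45},
  ],
)

```text
t: 3.75
tool_pos: [475.7, 170.3, 141.3]
ee_rot: [0.989, 0.081, 0.125, -0.013]
force: [1.2, -0.3, -0.5]
finger_gap: 0.276
gripper_force: 0.0
```

```bash
cat >> h.py <<'E'
def fit(pts):
    A=np.c_[2*pts[:,:2],np.ones(len(pts))]; m=np.ones(len(pts),bool)
    for _ in range(6):
        c=np.linalg.lstsq(A[m],(pts[m,:2]**2).sum(1),rcond=None)[0]; rad=np.sqrt(c[2]+c[0]**2+c[1]**2)
        e=np.abs(np.hypot(*(pts[:,:2]-c[:2]).T)-rad); m=e<max(1.0,1.5*np.median(e[m]))
    return c[:2].round(1),rad.round(1),m.sum()
def look(name):
    W=wcam(); a=get_image("wrist"); cv2.imwrite("pics/%s.png"%name,a[:,:,::-1])
    for l,z in {"stand_center":50,"egg_cup":50,"egg_center":90}.items():
        for m in spotter.mark_of("wrist",l)[:1]: print(l,np.round(m["centre"]),round(m["confidence"],2),w_at_z(W,m["centre"],z).round(1))
    h=cv2.cvtColor(a,cv2.COLOR_RGB2HSV); H,S,V=cv2.split(h)
    ring=(H>10)&(H<30)&(S>70); blue=(H>95)&(H<125)&(S>90)
    def world(mask,z):
        v,u=np.nonzero(mask); return np.array([w_at_z(W,p,z) for p in zip(u,v)])
    s=r.sense(); tp=s["tool_pos"]
    P=world(ring,50); P=P[np.hypot(*(P[:,:2]-[573.5,176.5]).T)<45]; P=P[np.hypot(*(P[:,:2]-[573.5,176.5]).T)>28]
    print("ring (r 35.5)",fit(P))
    n,lab,st,_=cv2.connectedComponentsWithStats(blue.astype(np.uint8)); k=1+np.argmax(st[1:,4])
    cs,_=cv2.findContours((lab==k).astype(np.uint8),cv2.RETR_EXTERNAL,cv2.CHAIN_APPROX_NONE)
    c=cs[0][:,0]; P=np.array([w_at_z(W,p,60) for p in c]); 
    hull=cv2.convexHull(c)[:,0]; P2=np.array([w_at_z(W,p,60) for p in hull])
    print("foot rim (r 28)",fit(P),"hull",fit(P2), "box",st[k])
    print(s["t"],tp.round(1),Ro.from_quat(s["ee_rot"]).as_matrix().round(3).tolist(),np.round(s["force"],1))
E
python3 -c "
from h import *
look('d')"
```

```text
stand_center [325. 115.] 0.7 [574.8 177.6  50. ]
egg_center [327. 136.] 0.71 [546.7 173.1  90. ]
ring (r 35.5) (array([573.7, 179.5]), np.float64(35.5), np.int64(473))
foot rim (r 28) (array([543.9, 175.6]), np.float64(26.2), np.int64(110)) hull (array([544. , 175.6]), np.float64(26.6), np.int64(23)) box [293 126  60  51 822]
3.95 [475.5 170.1 141.1] [[0.956, 0.162, 0.245], [0.155, -0.987, 0.045], [0.249, -0.005, -0.968]] [ 0.2 -0.1 -0.1]
```

View pics/d.png

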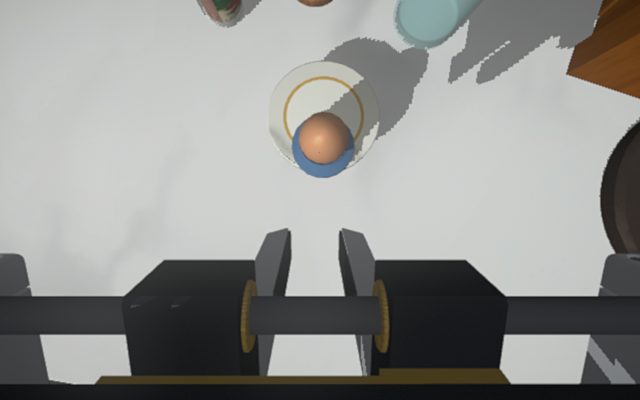

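Call:
arm_command(
  targets=[
    {"tx": 0, "ty": 0.03, "tz": 0.7, "ax": 0, "ay": 0, "az": 0, "claw": -0.45},
    {"tx": 0, "ty": 0.03, "tz": 0.6, "ax": 0, "ay": 0, "az": 0, "claw": -0.45},
    {"tx": 0, "ty": 0.03, "tz": 0.46, "ax": 0, "ay": 0, "az": 0, "claw": -0.45},
    {"tx": 0, "ty": 0, "tz": 0, "ax": 0, "ay": 0, "az": 0, "claw": -0.45},
    {"tx": 0, "ty": 0, "tz": 0, "ax": 0, "ay": 0, "az": 0, "claw": -0.45},
  ],
)

```text
t: 4.58
tool_pos: [497.4, 170.1, 56.2]
ee_rot: [0.989, 0.08, 0.125, -0.013]
force: [0.5, -0.1, -0.7]
finger_gap: 0.278
gripper_force: 0.0
```

```bash
python3 -c "
from h import *
look('e')"
```

```text
stand_center [318. 114.] 0.89 [572.  180.8  50. ]
egg_center [320. 144.] 0.78 [545.1 175.4  90. ]
ring (r 35.5) (array([573.3, 179.6]), np.float64(35.6), np.int64(926))
foot rim (r 28) (array([542. , 179.1]), np.float64(22.7), np.int64(65)) hull (array([544.3, 175.7]), np.float64(26.9), np.int64(16)) box [277 132  54  65 943]
4.775 [497.5 169.8  56.1] [[0.956, 0.161, 0.246], [0.155, -0.987, 0.046], [0.25, -0.006, -0.968]] [ 0.8 -0.4 -0.8]
```

View pics/e.png

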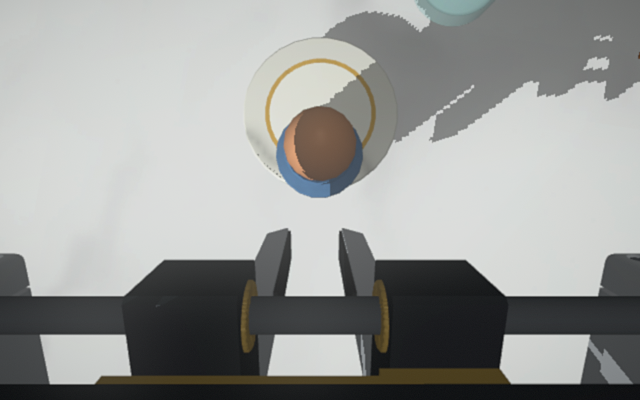

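Call:
arm_command(
  targets=[
    {"tx": 0.11, "ty": 0, "tz": 0.05, "ax": 0, "ay": 0, "az": 0, "claw": -0.45},
    {"tx": 0.09, "ty": 0, "tz": 0.04, "ax": 0, "ay": 0, "az": 0, "claw": -0.45},
    {"tx": 0.04, "ty": 0, "tz": 0.01, "ax": 0, "ay": 0, "az": 0, "claw": -0.45},
    {"tx": 0.04, "ty": 0, "tz": 0.01, "ax": 0, "ay": 0, "az": 0, "claw": -0.45},
    {"tx": 0.04, "ty": 0, "tz": 0.01, "ax": 0, "ay": 0, "az": 0, "claw": -0.45},
    {"tx": 0.04, "ty": 0, "tz": 0.01, "ax": 0, "ay": 0, "az": 0, "claw": -0.45},
    {"tx": 0.04, "ty": 0, "tz": 0.01, "ax": 0, "ay": 0, "az": 0, "claw": -0.45},
    {"tx": 0.04, "ty": 0, "tz": 0.01, "ax": 0, "ay": 0, "az": 0, "claw": -0.45},
  ],
)

```text
t: 5.78
tool_pos: [520.0, 173.7, 53.4]
ee_rot: [0.989, 0.08, 0.125, -0.013]
force: [-0.2, -0.1, 0.2]
finger_gap: 0.277
gripper_force: 0.0
```

```bash
python3 -c "
from h import *
look('f')"
```

```text
stand_center [321. 142.] 0.63 [576. 179.  50.]
egg_center [319. 183.] 0.96 [545.9 176.   90. ]
ring (r 35.5) (array([572.7, 179.6]), np.float64(35.9), np.int64(936))
foot rim (r 28) (array([544.4, 175.7]), np.float64(26.6), np.int64(202)) hull (array([544.5, 175.7]), np.float64(27.0), np.int64(28)) box [ 276  147   87   86 1143]
5.975 [519.8 173.7  53.3] [[0.956, 0.161, 0.244], [0.155, -0.987, 0.046], [0.248, -0.006, -0.969]] [0.8 0.2 0.5]
```

View pics/f.png

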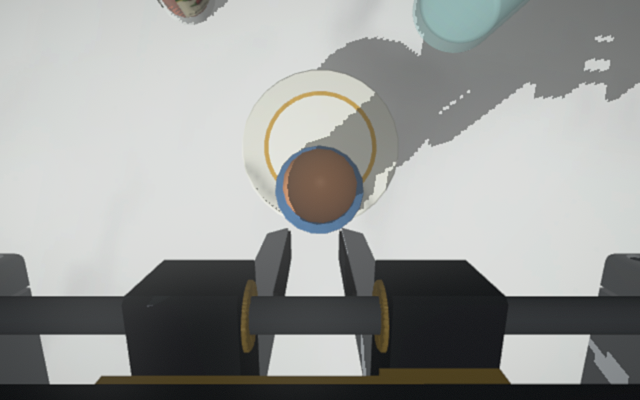

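Call:
arm_command(
  targets=[
    {"tx": 0.05, "ty": 0, "tz": 0.01, "ax": 0, "ay": 0, "az": 0, "claw": -0.45},
    {"tx": 0.05, "ty": 0, "tz": 0.01, "ax": 0, "ay": 0, "az": 0, "claw": -0.45},
    {"tx": 0.06, "ty": 0, "tz": 0.015, "ax": 0, "ay": 0, "az": 0, "claw": -0.45},
    {"tx": 0.06, "ty": 0, "tz": 0.015, "ax": 0, "ay": 0, "az": 0, "claw": -0.45},
    {"tx": 0.06, "ty": 0, "tz": 0.015, "ax": 0, "ay": 0, "az": 0, "claw": -0.45},
    {"tx": 0.06, "ty": 0, "tz": 0.015, "ax": 0, "ay": 0, "az": 0, "claw": -0.45},
    {"tx": 0.05, "ty": 0, "tz": 0.013, "ax": 0, "ay": 0, "az": 0, "claw": -0.45},
    {"tx": 0.04, "ty": 0, "tz": 0.01, "ax": 0, "ay": 0, "az": 0, "claw": -0.45},
  ],
)

```text
t: 6.98
tool_pos: [541.8, 177.3, 53.7]
ee_rot: [0.989, 0.08, 0.125, -0.013]
force: [-0.8, -0.6, 0.5]
finger_gap: 0.277
gripper_force: 0.4
```

```bash
python3 -c "
from h import *
look('g')"
```

```text
egg_center [317. 202.] 0.79 [557.7 179.3  90. ]
ring (r 35.5) (array([574.4, 179.5]), np.float64(34.8), np.int64(840))
foot rim (r 28) (array([559. , 185.3]), np.float64(21.5), np.int64(78)) hull (array([556.6, 180.4]), np.float64(26.9), np.int64(14)) box [272 162  40  67 394]
7.175 [541.7 177.3  53.7] [[0.956, 0.161, 0.244], [0.155, -0.987, 0.046], [0.248, -0.006, -0.969]] [-0.1  1.5 -0.8]
```

View pics/g.png

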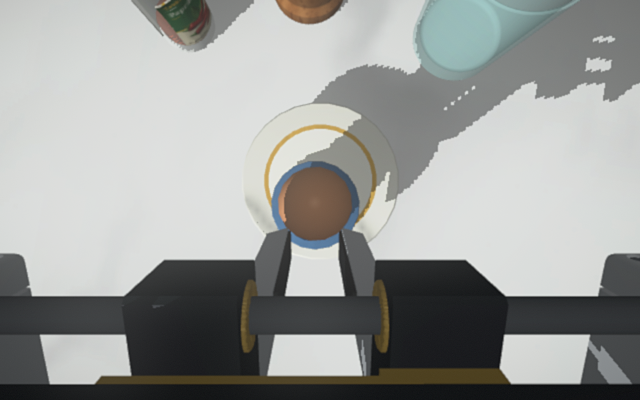

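```bash
python3 - <<'E'
from h import *
W=wcam(); print("cam",W[1][:3,3].round())
print("front",w_at_z(W,(315,161.5),60).round(1),"left/right",w_at_z(W,(272,205),60).round(1),w_at_z(W,(359,205),60).round(1),"back",w_at_z(W,(316,248.5),60).round(1))
for z in(54,60,70): print(z,"tipL",w_at_z(W,(289,232),z).round(1),"tipR",w_at_z(W,(341,232),z).round(1))
a=get_image("scene"); b=get_image("top")
c=cv2.resize(a[180:270,270:400],None,fx=5,fy=5,interpolation=cv2.INTER_CUBIC)
cv2.imwrite("pics/s.png",c[:,:,::-1])
E
```

```text
cam [553. 179. 278.]
front [583.2 184.5  60. ] left/right [551.8 206.8  60. ] [560.6 152.9  60. ] back [529.4 175.2  60. ]
54 tipL [536.4 193.9  54. ] tipR [541.8 160.9  54. ]
60 tipL [536.9 193.5  60. ] tipR [542.1 161.3  60. ]
70 tipL [537.6 192.8  70. ] tipR [542.6 162.2  70. ]
```

View pics/s.png

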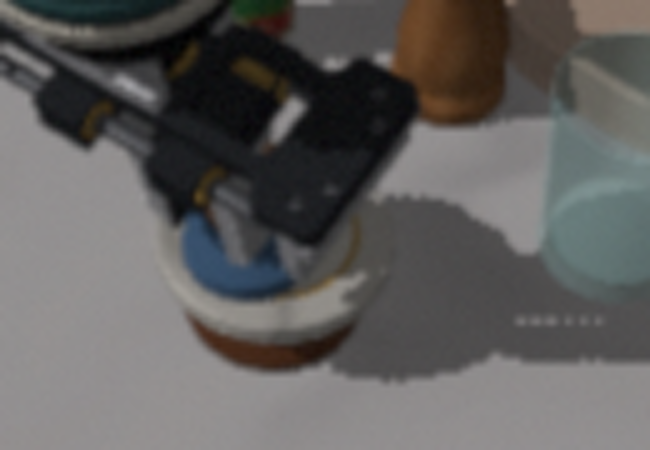

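The side view shows the fingertips above the foot, so they must rise when the gripper opens and the contact was high on the cup. I'll back off and shut the fingers, because the TCP is defined at the tips of the shut fingers.

Call:
arm_command(
  targets=[
    {"tx": -0.1, "ty": 0, "tz": -0.025, "ax": 0, "ay": 0, "az": 0, "claw": -0.45},
    {"tx": -0.25, "ty": 0, "tz": -0.064, "ax": 0, "ay": 0, "az": 0, "claw": -0.45},
    {"tx": -0.25, "ty": 0, "tz": -0.064, "ax": 0, "ay": 0, "az": 0, "claw": -0.45},
    {"tx": -0.25, "ty": 0, "tz": -0.064, "ax": 0, "ay": 0, "az": 0, "claw": -1},
    {"tx": 0, "ty": 0, "tz": 0, "ax": 0, "ay": 0, "az": 0, "claw": -1},
    {"tx": 0, "ty": 0, "tz": 0, "ax": 0, "ay": 0, "az": 0, "claw": -1},
    {"tx": 0, "ty": 0, "tz": 0, "ax": 0, "ay": 0, "az": 0, "claw": -1},
    {"tx": 0, "ty": 0, "tz": 0, "ax": 0, "ay": 0, "az": 0, "claw": -1},
  ],
)

```text
t: 8.28
tool_pos: [498.6, 170.3, 53.6]
ee_rot: [0.989, 0.08, 0.125, -0.013]
force: [-0.0, -0.0, 0.4]
finger_gap: 0.004
gripper_force: 0.0
```

```bash
python3 - <<'E'
from h import *
look('i')
s=r.sense(); print("gap",s["finger_gap"],"TCP px scene",proj("scene",s["tool_pos"]),proj("top",s["tool_pos"]))
a=get_image("scene"); w=cv2.imread("pics/i.png")[:,:,::-1]
c=cv2.resize(a[180:270,270:400],None,fx=5,fy=5,interpolation=cv2.INTER_CUBIC)[:,:400]
w2=cv2.resize(w[60:285,220:420],None,fx=2,fy=2)
cv2.imwrite("pics/j.png",np.hstack([c,w2])[:,:,::-1])
K,T=wcam(); Ti=np.linalg.inv(T); X=Ti@np.r_[s["tool_pos"],1]; p=K@X[:3]; print("TCP px wrist",p/p[2])
E
```

```text
stand_center [317. 130.] 0.65 [561.9 180.   50. ]
egg_center [316. 119.] 0.88 [558.8 180.1  90. ]
ring (r 35.5) (array([576.4, 178.6]), np.float64(33.3), np.int64(438))
foot rim (r 28) (array([556. , 180.2]), np.float64(26.6), np.int64(144)) hull (array([556.2, 180.3]), np.float64(27.0), np.int64(24)) box [ 272  117   86   62 1617]
8.475 [498.4 170.2  53.6] [[0.956, 0.161, 0.244], [0.155, -0.987, 0.046], [0.248, -0.006, -0.969]] [-0.1 -0.3  0.3]
gap 0.007476137574206664 TCP px scene [302.83387095 246.05466032] [330.73444125 243.29563661]
TCP px wrist [315.80477531 227.91264585   1.        ]
```

View pics/j.png

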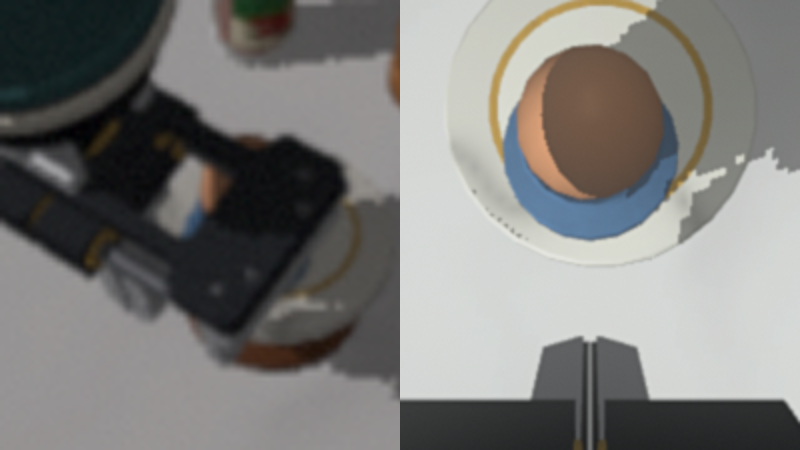

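Call:
arm_command(
  targets=[
    {"tx": 0, "ty": 0, "tz": 0, "ax": -0.025, "ay": 0, "az": 0.1, "claw": -1},
    {"tx": 0, "ty": -0.21, "tz": 0, "ax": 0, "ay": 0, "az": 0, "claw": -1},
    {"tx": 0.19, "ty": 0, "tz": 0.06, "ax": 0, "ay": 0, "az": 0, "claw": -1},
    {"tx": 0.19, "ty": 0, "tz": 0.06, "ax": 0, "ay": 0, "az": 0, "claw": -1},
    {"tx": 0.05, "ty": 0, "tz": 0.013, "ax": 0, "ay": 0, "az": 0, "claw": -1},
    {"tx": 0.05, "ty": 0, "tz": 0.013, "ax": 0, "ay": 0, "az": 0, "claw": -1},
    {"tx": 0.05, "ty": 0, "tz": 0.013, "ax": 0, "ay": 0, "az": 0, "claw": -1},
    {"tx": 0, "ty": 0, "tz": 0, "ax": 0, "ay": 0, "az": 0, "claw": -1},
  ],
)

```text
t: 9.52
tool_pos: [526.2, 180.6, 52.6]
ee_rot: [0.992, -0.0, 0.125, -0.003]
force: [0.2, 0.4, 0.2]
finger_gap: 0.008
gripper_force: 0.0
```

```bash
python3 -c "
from h import *
look('k')"
```

```text
egg_center [318. 174.] 0.98 [557.1 179.3  90. ]
ring (r 35.5) (array([575.1, 179.4]), np.float64(34.4), np.int64(702))
foot rim (r 28) (array([556.4, 180.6]), np.float64(26.3), np.int64(143)) hull (array([556.5, 180.6]), np.float64(26.7), np.int64(21)) box [274 148  72  75 892]
9.725 [525.9 180.7  52.6] [[0.969, 0.0, 0.247], [-0.001, -1.0, 0.006], [0.247, -0.007, -0.969]] [0.2 0.8 0.3]
```

Call:
arm_command(
  targets=[
    {"tx": 0.04, "ty": 0, "tz": 0.01, "ax": 0, "ay": 0, "az": 0, "claw": -1},
    {"tx": 0.04, "ty": 0, "tz": 0.01, "ax": 0, "ay": 0, "az": 0, "claw": -1},
    {"tx": 0.04, "ty": 0, "tz": 0.01, "ax": 0, "ay": 0, "az": 0, "claw": -1},
    {"tx": 0, "ty": 0, "tz": 0, "ax": 0, "ay": 0, "az": 0, "claw": -1},
  ],
)

```text
t: 10.22
tool_pos: [532.4, 180.6, 52.6]
ee_rot: [0.992, -0.0, 0.125, -0.003]
force: [-0.2, 0.0, 0.7]
finger_gap: 0.005
gripper_force: 0.0
```

```bash
python3 -c "
from h import *
look('l')"
```

```text
egg_center [317. 187.] 0.71 [556.3 180.3  90. ]
ring (r 35.5) (array([574.8, 179.4]), np.float64(34.6), np.int64(755))
foot rim (r 28) (array([556.8, 181. ]), np.float64(26.1), np.int64(145)) hull (array([556.7, 180.4]), np.float64(26.9), np.int64(19)) box [274 148  79  83 873]
10.425 [532.2 180.7  52.6] [[0.969, 0.0, 0.247], [-0.001, -1.0, 0.006], [0.247, -0.007, -0.969]] [-0.6  0.5 -1.5]
```

```bash
python3 - <<'E'
from h import *
s=r.sense(); tp=np.array(s["tool_pos"])
a=get_image("scene").copy(); w=cv2.imread("pics/l.png")[:,:,::-1]
def up(im,x0,y0,wd,ht,f): return cv2.resize(im[y0:y0+ht,x0:x0+wd],None,fx=f,fy=f,interpolation=cv2.INTER_CUBIC)
f=8; x0,y0=285,195; c=up(a,x0,y0,50,70,f)
c2=c.copy()
def mk(X,col):
    p=(proj("scene",X)-[x0,y0]+.5)*f; cv2.drawMarker(c2,tuple(int(v) for v in p),col,0,12,1)
mk(tp,(255,0,0)); mk(tp+[0,0,10],(0,255,0))
ph=np.linspace(0,6.28,90)
for z,rr,cx,cy,col in((50,52,573.5,179.5,(255,255,0)),(60,28,556.6,180.3,(255,0,255))):
    for q in ph:
        p=(proj("scene",[cx+rr*np.cos(q),cy+rr*np.sin(q),z])-[x0,y0]+.5)*f; cv2.circle(c2,tuple(int(v) for v in p),1,col,-1)
w2=up(w,270,140,100,110,4)[:, :400][:440]
z=np.zeros((560,400,3),np.uint8); z[:440]=w2
cv2.imwrite("pics/m.png",np.hstack([c2,z])[:,:,::-1]); print(c2.shape)
E
```

```text
(560, 400, 3)
```

View pics/m.png

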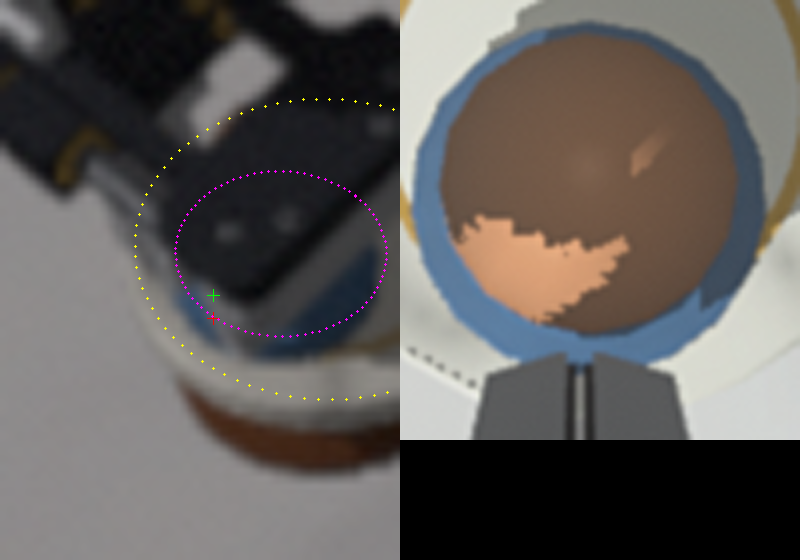

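Call:
arm_command(
  targets=[
    {"tx": -0.34, "ty": 0, "tz": -0.09, "ax": 0, "ay": 0, "az": 0, "claw": -1},
    {"tx": -0.34, "ty": 0, "tz": -0.09, "ax": 0, "ay": 0, "az": 0, "claw": -1},
    {"tx": 0, "ty": 0.8, "tz": 0, "ax": 0, "ay": 0, "az": 0, "claw": -1},
    {"tx": 0, "ty": 0.8, "tz": 0, "ax": 0, "ay": 0, "az": 0, "claw": -1},
    {"tx": -0.11, "ty": 0, "tz": 0.44, "ax": 0, "ay": 0, "az": 0, "claw": -1},
    {"tx": -0.11, "ty": 0, "tz": 0.44, "ax": 0, "ay": 0, "az": 0, "claw": -1},
    {"tx": 0, "ty": 0, "tz": 0, "ax": 0, "ay": 0, "az": 0, "claw": -1},
  ],
)

```text
t: 11.35
tool_pos: [495.4, 101.1, 6.2]
ee_rot: [0.992, 0.0, 0.123, -0.003]
force: [-0.0, 0.3, 0.1]
finger_gap: 0.009
gripper_force: 0.0
```

Call:
arm_command(
  targets=[
    {"tx": -0.01, "ty": 0, "tz": 0.04, "ax": 0, "ay": 0, "az": 0, "claw": -1},
    {"tx": -0.005, "ty": 0, "tz": 0.02, "ax": 0, "ay": 0, "az": 0, "claw": -1},
    {"tx": -0.005, "ty": 0, "tz": 0.02, "ax": 0, "ay": 0, "az": 0, "claw": -1},
    {"tx": 0, "ty": 0, "tz": 0, "ax": 0, "ay": 0, "az": 0, "claw": -1},
  ],
)

```text
t: 11.85
tool_pos: [497.4, 101.0, 3.1]
ee_rot: [0.992, -0.0, 0.125, -0.003]
force: [0.3, -0.3, -0.2]
finger_gap: 0.007
gripper_force: 0.0
```

Call:
arm_command(
  targets=[
    {"tx": -0.005, "ty": 0, "tz": 0.02, "ax": 0, "ay": 0, "az": 0, "claw": -1},
    {"tx": -0.005, "ty": 0, "tz": 0.02, "ax": 0, "ay": 0, "az": 0, "claw": -1},
    {"tx": 0, "ty": 0, "tz": 0, "ax": 0, "ay": 0, "az": 0, "claw": -1},
  ],
)

```text
t: 12.22
tool_pos: [497.3, 101.0, 0.7]
ee_rot: [0.992, -0.0, 0.125, -0.003]
force: [-1.3, -0.8, 0.2]
finger_gap: 0.005
gripper_force: 0.0
```

Call:
arm_command(
  targets=[
    {"tx": -0.005, "ty": 0, "tz": 0.02, "ax": 0, "ay": 0, "az": 0, "claw": -1},
    {"tx": 0, "ty": 0, "tz": 0, "ax": 0, "ay": 0, "az": 0, "claw": -1},
  ],
)

```text
t: 12.48
tool_pos: [497.3, 101.0, -0.3]
ee_rot: [0.992, -0.0, 0.125, -0.003]
force: [0.1, -0.3, 0.4]
finger_gap: 0.002
gripper_force: 0.0
```

Call:
arm_command(
  targets=[
    {"tx": -0.005, "ty": 0, "tz": 0.02, "ax": 0, "ay": 0, "az": 0, "claw": -1},
    {"tx": -0.005, "ty": 0, "tz": 0.02, "ax": 0, "ay": 0, "az": 0, "claw": -1},
    {"tx": 0, "ty": 0, "tz": 0, "ax": 0, "ay": 0, "az": 0, "claw": -1},
  ],
)

```text
t: 12.85
tool_pos: [497.3, 101.0, -2.3]
ee_rot: [0.992, -0.0, 0.125, -0.003]
force: [0.2, -0.7, 0.5]
finger_gap: 0.007
gripper_force: 0.0
```

Call:
arm_command(
  targets=[
    {"tx": -0.005, "ty": 0, "tz": 0.02, "ax": 0, "ay": 0, "az": 0, "claw": -1},
    {"tx": -0.005, "ty": 0, "tz": 0.02, "ax": 0, "ay": 0, "az": 0, "claw": -1},
    {"tx": 0, "ty": 0, "tz": 0, "ax": 0, "ay": 0, "az": 0, "claw": -1},
  ],
)

```text
t: 13.22
tool_pos: [497.3, 101.1, -4.4]
ee_rot: [0.992, -0.0, 0.125, -0.003]
force: [-1.0, 0.2, -0.2]
finger_gap: 0.01
gripper_force: 0.0
```

Call:
arm_command(
  targets=[
    {"tx": -0.005, "ty": 0, "tz": 0.02, "ax": 0, "ay": 0, "az": 0, "claw": -1},
    {"tx": -0.005, "ty": 0, "tz": 0.02, "ax": 0, "ay": 0, "az": 0, "claw": -1},
    {"tx": 0, "ty": 0, "tz": 0, "ax": 0, "ay": 0, "az": 0, "claw": -1},
  ],
)

```text
t: 13.6
tool_pos: [497.3, 101.1, -6.4]
ee_rot: [0.992, -0.0, 0.125, -0.003]
force: [0.1, 0.7, 0.9]
finger_gap: 0.006
gripper_force: 0.0
```

Call:
arm_command(
  targets=[
    {"tx": -0.005, "ty": 0, "tz": 0.02, "ax": 0, "ay": 0, "az": 0, "claw": -1},
    {"tx": -0.005, "ty": 0, "tz": 0.02, "ax": 0, "ay": 0, "az": 0, "claw": -1},
    {"tx": 0, "ty": 0, "tz": 0, "ax": 0, "ay": 0, "az": 0, "claw": -1},
  ],
)

```text
t: 13.98
tool_pos: [497.3, 101.1, -8.5]
ee_rot: [0.992, -0.0, 0.125, -0.003]
force: [1.0, -0.4, 0.5]
finger_gap: 0.005
gripper_force: 0.0
```

Call:
arm_command(
  targets=[
    {"tx": -0.005, "ty": 0, "tz": 0.02, "ax": 0, "ay": 0, "az": 0, "claw": -1},
    {"tx": 0, "ty": 0, "tz": 0, "ax": 0, "ay": 0, "az": 0, "claw": -1},
  ],
)

```text
t: 14.22
tool_pos: [497.4, 101.1, -9.5]
ee_rot: [0.992, -0.0, 0.125, -0.003]
force: [0.2, 0.2, 0.5]
finger_gap: 0.004
gripper_force: 0.0
```

Call:
arm_command(
  targets=[
    {"tx": -0.005, "ty": 0, "tz": 0.02, "ax": 0, "ay": 0, "az": 0, "claw": -1},
    {"tx": 0, "ty": 0, "tz": 0, "ax": 0, "ay": 0, "az": 0, "claw": -1},
  ],
)

```text
t: 14.48
tool_pos: [497.4, 101.1, -10.5]
ee_rot: [0.992, -0.0, 0.125, -0.003]
force: [-0.2, 0.1, 0.2]
finger_gap: 0.006
gripper_force: 0.0
```

Call:
arm_command(
  targets=[
    {"tx": -0.005, "ty": 0, "tz": 0.02, "ax": 0, "ay": 0, "az": 0, "claw": -1},
    {"tx": 0, "ty": 0, "tz": 0, "ax": 0, "ay": 0, "az": 0, "claw": -1},
  ],
)

```text
t: 14.72
tool_pos: [497.3, 101.1, -11.6]
ee_rot: [0.992, -0.0, 0.125, -0.003]
force: [-0.2, 0.8, 0.9]
finger_gap: 0.005
gripper_force: 0.0
```

Call:
arm_command(
  targets=[
    {"tx": -0.005, "ty": 0, "tz": 0.02, "ax": 0, "ay": 0, "az": 0, "claw": -1},
    {"tx": 0, "ty": 0, "tz": 0, "ax": 0, "ay": 0, "az": 0, "claw": -1},
  ],
)

```text
t: 14.98
tool_pos: [497.3, 101.0, -12.6]
ee_rot: [0.992, -0.0, 0.125, -0.003]
force: [0.8, -0.7, -0.2]
finger_gap: 0.002
gripper_force: 0.0
```

Call:
arm_command(
  targets=[
    {"tx": -0.005, "ty": 0, "tz": 0.02, "ax": 0, "ay": 0, "az": 0, "claw": -1},
    {"tx": 0, "ty": 0, "tz": 0, "ax": 0, "ay": 0, "az": 0, "claw": -1},
  ],
)

```text
t: 15.22
tool_pos: [497.4, 101.1, -13.6]
ee_rot: [0.992, -0.0, 0.125, -0.003]
force: [-0.4, -0.5, 0.3]
finger_gap: 0.005
gripper_force: 0.0
```

Call:
arm_command(
  targets=[
    {"tx": -0.005, "ty": 0, "tz": 0.02, "ax": 0, "ay": 0, "az": 0, "claw": -1},
    {"tx": 0, "ty": 0, "tz": 0, "ax": 0, "ay": 0, "az": 0, "claw": -1},
  ],
)

```text
t: 15.48
tool_pos: [497.3, 101.1, -14.7]
ee_rot: [0.992, -0.0, 0.125, -0.003]
force: [0.9, 0.0, 0.4]
finger_gap: 0.004
gripper_force: 0.0
```

```bash
python3 - <<'E'
from h import *
c=camera_info("wrist"); M=np.linalg.inv(np.array(c["mount"])); K=np.array(c["intrinsics"]); print(K[0,0],K[1,1],M.round(3).tolist())
for zz in(-40,-30,-20,-10,0):
    o=[]
    for yy in(-13,13):
        for xx in (0,8):
            p=K@(M@[xx,yy,zz,1])[:3]; o.append((p[:2]/p[2]).round(1).tolist())
    print(zz,o)
s=r.sense();print(s["q"],s["force"])
E
```

```text
346.9232102458753 346.9232102458753 [[-0.001, 1.0, -0.001, 1.062], [-0.974, -0.001, -0.225, 16.271], [-0.225, 0.001, 0.974, 223.644], [0.0, 0.0, 0.0, 1.0]]
-40 [[292.2, 250.0], [291.9, 235.7], [341.0, 249.9], [341.3, 235.6]]
-30 [[293.3, 243.6], [293.0, 229.9], [339.7, 243.5], [339.9, 229.9]]
-20 [[294.3, 237.8], [294.1, 224.8], [338.4, 237.8], [338.6, 224.7]]
-10 [[295.2, 232.6], [295.0, 220.1], [337.3, 232.5], [337.5, 220.0]]
0 [[296.0, 227.8], [295.8, 215.8], [336.3, 227.7], [336.5, 215.7]]
[ 0.08600594  0.42378713 -0.45458047  2.23686808  0.7591352   0.36931246
 -2.57580744] [0.85818999 0.02127092 0.36303643]
```

Call:
arm_command(
  targets=[
    {"tx": -0.015, "ty": 0, "tz": 0.06, "ax": 0, "ay": 0, "az": 0, "claw": -1},
    {"tx": -0.01, "ty": 0, "tz": 0.04, "ax": 0, "ay": 0, "az": 0, "claw": -1},
    {"tx": 0, "ty": 0, "tz": 0, "ax": 0, "ay": 0, "az": 0, "claw": -1},
  ],
)

```text
t: 15.85
tool_pos: [497.3, 101.2, -20.0]
ee_rot: [0.992, -0.0, 0.125, -0.003]
force: [-0.2, -0.3, 0.2]
finger_gap: 0.009
gripper_force: 0.0
```

Call:
arm_command(
  targets=[
    {"tx": -0.005, "ty": 0, "tz": 0.02, "ax": 0, "ay": 0, "az": 0, "claw": -1},
    {"tx": -0.005, "ty": 0, "tz": 0.02, "ax": 0, "ay": 0, "az": 0, "claw": -1},
    {"tx": 0, "ty": 0, "tz": 0, "ax": 0, "ay": 0, "az": 0, "claw": -1},
  ],
)

```text
t: 16.23
tool_pos: [497.4, 101.2, -21.9]
ee_rot: [0.992, -0.0, 0.125, -0.003]
force: [0.0, -0.3, 0.3]
finger_gap: 0.005
gripper_force: 0.0
```

Call:
arm_command(
  targets=[
    {"tx": -0.005, "ty": 0, "tz": 0.02, "ax": 0, "ay": 0, "az": 0, "claw": -1},
    {"tx": 0, "ty": 0, "tz": 0, "ax": 0, "ay": 0, "az": 0, "claw": -1},
  ],
)

```text
t: 16.48
tool_pos: [497.4, 101.2, -22.9]
ee_rot: [0.992, -0.0, 0.125, -0.003]
force: [0.2, -0.2, 0.5]
finger_gap: 0.006
gripper_force: 0.0
```

Call:
arm_command(
  targets=[
    {"tx": -0.005, "ty": 0, "tz": 0.02, "ax": 0, "ay": 0, "az": 0, "claw": -1},
    {"tx": 0, "ty": 0, "tz": 0, "ax": 0, "ay": 0, "az": 0, "claw": -1},
  ],
)

```text
t: 16.73
tool_pos: [497.4, 101.2, -24.0]
ee_rot: [0.992, -0.0, 0.125, -0.003]
force: [1.0, -0.6, 0.2]
finger_gap: 0.005
gripper_force: 0.0
```

Call:
arm_command(
  targets=[
    {"tx": -0.005, "ty": 0, "tz": 0.02, "ax": 0, "ay": 0, "az": 0, "claw": -1},
    {"tx": 0, "ty": 0, "tz": 0, "ax": 0, "ay": 0, "az": 0, "claw": -1},
  ],
)

```text
t: 16.98
tool_pos: [497.4, 101.2, -25.0]
ee_rot: [0.992, -0.0, 0.125, -0.003]
force: [0.1, 1.3, 0.1]
finger_gap: 0.0
gripper_force: 0.0
```

Call:
arm_command(
  targets=[
    {"tx": -0.005, "ty": 0, "tz": 0.02, "ax": 0, "ay": 0, "az": 0, "claw": -1},
    {"tx": 0, "ty": 0, "tz": 0, "ax": 0, "ay": 0, "az": 0, "claw": -1},
  ],
)

```text
t: 17.23
tool_pos: [497.4, 101.1, -26.0]
ee_rot: [0.992, -0.0, 0.125, -0.003]
force: [-0.1, 0.2, -0.7]
finger_gap: 0.003
gripper_force: 0.0
```

Call:
arm_command(
  targets=[
    {"tx": -0.005, "ty": 0, "tz": 0.02, "ax": 0, "ay": 0, "az": 0, "claw": -1},
    {"tx": 0, "ty": 0, "tz": 0, "ax": 0, "ay": 0, "az": 0, "claw": -1},
  ],
)

```text
t: 17.48
tool_pos: [497.4, 101.2, -27.0]
ee_rot: [0.992, -0.0, 0.125, -0.003]
force: [0.4, 0.1, -0.3]
finger_gap: 0.01
gripper_force: 0.0
```

Call:
arm_command(
  targets=[
    {"tx": -0.005, "ty": 0, "tz": 0.02, "ax": 0, "ay": 0, "az": 0, "claw": -1},
    {"tx": 0, "ty": 0, "tz": 0, "ax": 0, "ay": 0, "az": 0, "claw": -1},
  ],
)

```text
t: 17.73
tool_pos: [497.4, 101.2, -28.1]
ee_rot: [0.992, -0.0, 0.125, -0.003]
force: [0.6, 0.3, -0.5]
finger_gap: 0.008
gripper_force: 0.0
```

Call:
arm_command(
  targets=[
    {"tx": -0.005, "ty": 0, "tz": 0.02, "ax": 0, "ay": 0, "az": 0, "claw": -1},
    {"tx": 0, "ty": 0, "tz": 0, "ax": 0, "ay": 0, "az": 0, "claw": -1},
  ],
)

```text
t: 17.98
tool_pos: [497.5, 101.2, -29.1]
ee_rot: [0.992, -0.0, 0.125, -0.003]
force: [0.2, 0.4, -0.1]
finger_gap: 0.005
gripper_force: 0.0
```

Call:
arm_command(
  targets=[
    {"tx": -0.005, "ty": 0, "tz": 0.02, "ax": 0, "ay": 0, "az": 0, "claw": -1},
    {"tx": 0, "ty": 0, "tz": 0, "ax": 0, "ay": 0, "az": 0, "claw": -1},
  ],
)

```text
t: 18.23
tool_pos: [497.4, 101.2, -30.1]
ee_rot: [0.992, -0.0, 0.125, -0.003]
force: [-0.7, 0.0, 0.5]
finger_gap: 0.005
gripper_force: 0.0
```

Call:
arm_command(
  targets=[
    {"tx": -0.005, "ty": 0, "tz": 0.02, "ax": 0, "ay": 0, "az": 0, "claw": -1},
    {"tx": 0, "ty": 0, "tz": 0, "ax": 0, "ay": 0, "az": 0, "claw": -1},
  ],
)

```text
t: 18.48
tool_pos: [497.5, 101.2, -31.1]
ee_rot: [0.992, -0.0, 0.125, -0.003]
force: [0.4, -0.6, -0.3]
finger_gap: -0.0
gripper_force: 0.0
```

```bash
python3 - <<'E'
from h import *
s=r.sense(); tp=np.array(s["tool_pos"]); R=Ro.from_quat(s["ee_rot"]).as_matrix()
for k in(0,-20,-30,-40,-60,-97): X=tp+R@[0,0,k]; print(k,X.round(),proj("scene",X).round(1))
a=cv2.cvtColor(get_image("scene"),cv2.COLOR_RGB2GRAY); p=proj("scene",[tp[0],tp[1],0]).astype(int); print(p)
for y in range(p[1]-28,p[1]+14): print(y," ".join("%3d"%v for v in a[y,p[0]-20:p[0]+20]))
E
```

```text
0 [497. 101. -31.] [325.3 288.8]
-20 [493. 101. -12.] [323.9 285.6]
-30 [490. 101.  -2.] [323.1 284. ]
-40 [488. 101.   8.] [322.4 282.3]
-60 [483. 101.  27.] [320.8 278.8]
-97 [473. 101.  63.] [317.8 271.9]
[325 281]
253  32  31  31  30  31  31  31  32  37  35  35  34  35  45  61  80  86  82  75  66  45  24  17  18  22  23  33  70 112 146 156 124  99  93  93  92  91  90  90  89
254  31  29  33  32  33  33  35  36  36  34  32  32  45  66  83  86  81  70  57  46  30  22  15  15  18  19  27  68 117 152 159 138 125 121 106  95  93  94  92  94
255  32  32  34  34  34  37  37  35  34  33  32  44  64  83  85  81  71  50  34  25  21  18  17  19  20  17  21  31  65 128 155 159 157 155 136 124 121 121 122 121
256  33  36  36  37  37  33  32  31  33  43  57  66  81  85  80  70  49  29  20  18  17  17  16  18  20  18  17  18  40 100 145 158 160 159 157 156 156 156 155 155
257  37  36  36  34  33  32  35  43  56  70  82  85  84  75  66  45  24  21  19  19  18  15  20  18  22  17  17  28  39  77 136 156 159 159 159 158 159 158 160 161
258  35  33  32  34  37  44  56  67  83  87  87  81  72  53  3
[... 5305 characters left out ...]
  36  38  38  34  32  34  35  34  34  36  31
291 167 167 168 167 167 167 166 166 165 166 165 166 164 164 162 149 120  87  55  40  37  36  37  35  37  35  36  36  36  36  37  36  36  38  40  36  35  35  32  26
292 167 168 167 166 167 166 167 167 166 165 165 165 165 165 166 162 148 109  63  39  37  34  35  36  37  36  39  38  36  38  37  36  41  54  57  46  37  33  27  21
293 167 167 167 167 166 164 166 167 166 166 166 166 167 164 167 166 161 127  74  41  37  35  35  36  37  43  47  49  41  35  36  36  45  57  64  53  40  30  23  36
294 167 167 167 166 167 166 165 165 166 166 166 165 166 167 166 166 164 140  88  45  37  37  38  36  40  52  64  66  48  38  36  33  37  52  53  42  31  22  34  69
```

Call:
arm_command(
  targets=[
    {"tx": -0.005, "ty": 0, "tz": 0.02, "ax": 0, "ay": 0, "az": 0, "claw": -1},
    {"tx": 0, "ty": 0, "tz": 0, "ax": 0, "ay": 0, "az": 0, "claw": -1},
  ],
)

```text
t: 18.77
tool_pos: [497.7, 101.3, -32.0]
ee_rot: [0.992, -0.0, 0.125, -0.003]
force: [-2.2, -0.2, 5.7]
finger_gap: 0.004
gripper_force: 2.4
```

Call:
arm_command(
  targets=[
    {"tx": -0.005, "ty": 0, "tz": 0.02, "ax": 0, "ay": 0, "az": 0, "claw": -1},
    {"tx": 0, "ty": 0, "tz": 0, "ax": 0, "ay": 0, "az": 0, "claw": -1},
  ],
)

```text
t: 19.02
tool_pos: [497.8, 101.3, -32.6]
ee_rot: [0.992, -0.0, 0.125, -0.003]
force: [-7.8, -2.0, 21.6]
finger_gap: 0.007
gripper_force: 10.8
```

Call:
arm_command(
  targets=[
    {"tx": -0.005, "ty": 0, "tz": 0.02, "ax": 0, "ay": 0, "az": 0, "claw": -1},
    {"tx": 0, "ty": 0, "tz": 0, "ax": 0, "ay": 0, "az": 0, "claw": -1},
  ],
)

```text
t: 19.27
tool_pos: [497.9, 101.2, -33.0]
ee_rot: [0.992, -0.0, 0.126, -0.003]
force: [-16.8, -4.0, 43.6]
finger_gap: 0.001
gripper_force: 21.9
```

Call:
arm_command(
  targets=[
    {"tx": -0.005, "ty": 0, "tz": 0.02, "ax": 0, "ay": 0, "az": 0, "claw": -1},
    {"tx": 0, "ty": 0, "tz": 0, "ax": 0, "ay": 0, "az": 0, "claw": -1},
  ],
)

```text
t: 19.52
tool_pos: [498.1, 101.3, -33.4]
ee_rot: [0.992, -0.0, 0.126, -0.003]
force: [-26.8, -5.4, 69.2]
finger_gap: 0.005
gripper_force: 34.8
```

Call:
arm_command(
  targets=[
    {"tx": 0.04, "ty": 0, "tz": -0.16, "ax": 0, "ay": 0, "az": 0, "claw": -1},
    {"tx": 0.12, "ty": 0, "tz": -0.46, "ax": 0, "ay": 0, "az": 0, "claw": -1},
    {"tx": 0.12, "ty": 0, "tz": -0.46, "ax": 0, "ay": 0, "az": 0, "claw": -1},
    {"tx": 0, "ty": -0.8, "tz": 0, "ax": 0, "ay": 0, "az": 0, "claw": -1},
    {"tx": 0, "ty": -0.8, "tz": 0, "ax": 0, "ay": 0, "az": 0, "claw": -1},
    {"tx": 0, "ty": 0, "tz": 0, "ax": 0, "ay": 0, "az": 0, "claw": -1},
    {"tx": 0, "ty": 0, "tz": 0, "ax": 0, "ay": 0, "az": 0, "claw": -1},
  ],
)

```text
t: 20.4
tool_pos: [497.5, 180.3, 20.9]
ee_rot: [0.992, -0.0, 0.124, -0.003]
force: [-0.5, -0.9, 0.8]
finger_gap: 0.004
gripper_force: 0.0
```

```bash
python3 -c "
from h import *
look('n')"
```

```text
egg_center [318. 103.] 0.62 [556.9 179.1  90. ]
ring (r 35.5) (array([573.8, 179.5]), np.float64(35.3), np.int64(961))
foot rim (r 28) (array([554.3, 192.7]), np.float64(14.6), np.int64(43)) hull (array([556.3, 180.6]), np.float64(26.8), np.int64(11)) box [266 102  20  57 488]
20.6 [497.8 179.8  21. ] [[0.969, -0.001, 0.247], [-0.003, -1.0, 0.006], [0.247, -0.006, -0.969]] [-1.   0.4 -0.7]
```

Call:
arm_command(
  targets=[
    {"tx": 0.22, "ty": -0.008, "tz": 0.056, "ax": 0, "ay": 0, "az": 0, "claw": -1},
    {"tx": 0.22, "ty": 0, "tz": 0.056, "ax": 0, "ay": 0, "az": 0, "claw": -1},
    {"tx": 0.08, "ty": 0, "tz": 0.02, "ax": 0, "ay": 0, "az": 0, "claw": -1},
    {"tx": 0.04, "ty": 0, "tz": 0.01, "ax": 0, "ay": 0, "az": 0, "claw": -1},
    {"tx": 0.04, "ty": 0, "tz": 0.01, "ax": 0, "ay": 0, "az": 0, "claw": -1},
    {"tx": 0.04, "ty": 0, "tz": 0.01, "ax": 0, "ay": 0, "az": 0, "claw": -1},
    {"tx": 0.04, "ty": 0, "tz": 0.01, "ax": 0, "ay": 0, "az": 0, "claw": -1},
    {"tx": 0, "ty": 0, "tz": 0, "ax": 0, "ay": 0, "az": 0, "claw": -1},
  ],
)

```text
t: 21.6
tool_pos: [532.9, 181.3, 21.2]
ee_rot: [0.992, -0.0, 0.125, -0.003]
force: [0.1, 1.1, -0.5]
finger_gap: 0.007
gripper_force: 0.1
```

```bash
python3 -c "
from h import *
look('o')"
```

```text
egg_center [320. 170.] 0.64 [562.3 179.5  90. ]
ring (r 35.5) (array([574. , 179.6]), np.float64(35.2), np.int64(984))
foot rim (r 28) (array([561.8, 186.5]), np.float64(20.7), np.int64(83)) hull (array([561.9, 180.2]), np.float64(26.8), np.int64(18)) box [268 144  48  81 717]
21.8 [532.8 181.3  21.2] [[0.969, 0.0, 0.248], [-0.001, -1.0, 0.007], [0.248, -0.007, -0.969]] [-0.3 -0.2  0.2]
```

Call:
arm_command(
  targets=[
    {"tx": 0.03, "ty": 0, "tz": 0.008, "ax": 0, "ay": 0, "az": 0, "claw": -1},
    {"tx": 0.04, "ty": 0, "tz": 0.01, "ax": 0, "ay": 0, "az": 0, "claw": -1},
    {"tx": 0.04, "ty": 0, "tz": 0.01, "ax": 0, "ay": 0, "az": 0, "claw": -1},
    {"tx": 0.04, "ty": 0, "tz": 0.01, "ax": 0, "ay": 0, "az": 0, "claw": -1},
    {"tx": 0.04, "ty": 0, "tz": 0.01, "ax": 0, "ay": 0, "az": 0, "claw": -1},
    {"tx": 0, "ty": 0, "tz": 0, "ax": 0, "ay": 0, "az": 0, "claw": -1},
  ],
)

```text
t: 22.55
tool_pos: [542.8, 181.3, 21.2]
ee_rot: [0.992, -0.0, 0.125, -0.003]
force: [-1.0, -0.3, 0.3]
finger_gap: 0.006
gripper_force: 0.0
```

```bash
python3 -c "
from h import *
look('p')"
```

```text
egg_center [323. 169.] 0.62 [572.3 178.2  90. ]
ring (r 35.5) (array([572.9, 179.6]), np.float64(35.4), np.int64(1241))
foot rim (r 28) (array([572.3, 185.5]), np.float64(21.1), np.int64(82)) hull (array([571.8, 180. ]), np.float64(26.5), np.int64(17)) box [269 143  46  81 704]
22.75 [542.6 181.3  21.3] [[0.969, 0.0, 0.247], [-0.001, -1.0, 0.007], [0.247, -0.007, -0.969]] [-0.   0.2 -1.3]
```

Call:
arm_command(
  targets=[
    {"tx": 0.025, "ty": 0, "tz": 0.006, "ax": 0, "ay": 0, "az": 0, "claw": -1},
    {"tx": 0, "ty": 0, "tz": 0, "ax": 0, "ay": 0, "az": 0, "claw": -1},
    {"tx": -0.1, "ty": 0, "tz": -0.025, "ax": 0, "ay": 0, "az": 0, "claw": -1},
    {"tx": -0.4, "ty": 0, "tz": -0.11, "ax": 0, "ay": 0, "az": 0, "claw": -1},
    {"tx": -0.5, "ty": 0, "tz": -0.14, "ax": 0, "ay": 0, "az": 0, "claw": -1},
    {"tx": -0.2, "ty": 0, "tz": -0.8, "ax": 0, "ay": 0, "az": 0, "claw": -1},
    {"tx": -0.1, "ty": 0, "tz": -0.8, "ax": 0, "ay": 0, "az": 0, "claw": -1},
    {"tx": 0, "ty": 0, "tz": 0, "ax": 0, "ay": 0, "az": 0, "claw": -1},
  ],
)

```text
t: 23.75
tool_pos: [458.2, 181.1, 98.3]
ee_rot: [0.992, -0.0, 0.127, -0.003]
force: [0.4, -0.1, -1.1]
finger_gap: 0.005
gripper_force: 0.0
```

```bash
python3 - <<'E'
from h import *
look('q')
a=get_image("top"); h=cv2.cvtColor(a,cv2.COLOR_RGB2HSV)
for n in("scene","top"):
    if n=="scene": get_image(n)
    for l,z in {"stand_center":50,"egg_cup":50,"egg_center":90,"spice_jar":0,"pepper_mill":0,"tumbler":0}.items():
        for m in spotter.mark_of(n,l)[:1]: print(n,l,round(m["confidence"],2),at_z(n,m["centre"],z).round(1))
E
```

```text
egg_cup [318.  79.] 0.62 [573.4 179.7  50. ]
egg_center [324.  57.] 0.86 [573.6 175.6  90. ]
ring (r 35.5) (array([573.8, 179.5]), np.float64(35.7), np.int64(698))
foot rim (r 28) (array([569.9, 179.8]), np.float64(25.3), np.int64(103)) hull (array([571.4, 179.4]), np.float64(26.7), np.int64(20)) box [ 284   59   70   54 1584]
23.95 [457.5 180.5  95.2] [[0.969, -0.0, 0.246], [-0.002, -1.0, 0.006], [0.246, -0.006, -0.969]] [ 0.2  0.  -0.2]
scene stand_center 0.65 [576.9 178.1  50. ]
scene egg_cup 0.6 [570.1 176.2  50. ]
scene egg_center 0.76 [570.7 184.3  90. ]
scene spice_jar 0.67 [681.8 298.5   0. ]
scene tumbler 0.9 [696.6  88.3   0. ]
top stand_center 0.58 [568.5 180.9  50. ]
top egg_cup 0.71 [574.5 175.8  50. ]
top egg_center 0.53 [568.4 183.5  90. ]
top spice_jar 0.92 [679.3 305.1   0. ]
top pepper_mill 0.93 [728.5 217.5   0. ]
top tumbler 0.85 [704.4  91.1   0. ]
```

```bash
python3 -c "
from h import *
print(r.finish_job())"
```

```text
the job is handed in; nothing more can be done
None
```

I handed in the job with the egg cup slid to about 2 mm from the middle of the brass ring, upright with the egg in it, the fingers withdrawn and the stand and other things in place within measuring error; but my first push, about 12 mm, landed high on the cup because the fingertips end about 35 mm short of the stated TCP, which I found by pressing them on the worktop with up to 69 N.

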